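# Load the flask press and wind it down one turn

## Robot

A 6-joint arm with a two-finger parallel gripper is mounted at the origin on a cart in front of the work surface, level with it; the furniture and walls round the work are solid. World frame = base frame: x ahead of the robot, y to its left, z up, the work surface at z = 0. Lengths are in mm, angles in rad, forces in N, time in s.
With the tool pointing down it reaches from about 300 to 950 mm from the base axis. Payload 3.1 kg.
Tool frame: the origin (TCP) lies on the centre line of the jaws, within the pads' length; the fingertips stand 22 mm ahead of it and the grasp point (between the pads) lies 3 mm ahead of it; z points along the fingers, x is the direction in which the jaws open and shut, and the axes are right-handed (so a half turn about z gives the same grasp; the last joint's range is limited). The gripper opens to 85 mm and grips with 20 to 120 N. Pads are 22 mm wide; open, the fingers measure 114 mm over their backs; the gripper's body (76 mm by 85 mm) begins 54 mm behind the grasp point. The pads swing forward as they close: fully open they stand 13 mm farther back than shut.
Start: joints at [-0.07, 0.308, 1.634, -0, 1.2, -0.07], TCP at [625.006, -0.028, 226.472] pointing down, gripper open.
Joint ranges: [-3.06, 3.06], [-0.79, 1.96], [0.05, 2.63], [-1.19, 4.34], [0.05, 2.64], [-2.94, 2.94]. Speed limits (rad/s): [2.79, 2.79, 3.14, 3.14, 3.14, 3.14].

## Interface

Orientations are given as a 3x3 rotation matrix whose columns are the frame's x, y, z axes.
In Python, from station import bot gives the robot as it stands.
- The arm moves only by the tool send_rows, never from a script. Its argument "targets" is a list of rows, each a list of 5 numbers: the shift along the tool's x, y, z in cm, then the turn about the tool's z in degrees, then the closure in counts, from 0 (fully open) to 255 (shut). A call has 1 to 8 rows; each row shifts and turns the commanded pose from where the row before left it, along the tool's axes as they then stand; what a row does not reach is not made up. A row lasts 1/10 s, in which the tool goes at most 50 mm and 8.59 degrees, less where a joint would pass 70% of its speed; a pose out of reach is approached as far as the arm can. A call is refused whole if a number of a shift passes 5 or a number of a turn 8.59, either way. A call with a gripper value outside its range is refused whole. The fingers move at their own pace and stop on an object; "grip_force" is the grip in N (left out, the last holds). Time passes only in rows, so rows that do not move let the fingers close. It gives the time, the measured TCP pose, the force and the opening at its end, in the units of the state.
- bot.state(): the state, without advancing time (a new reading comes with each control period).
- bot.get_image(name): name is "scene" or "side" or "wrist"; returns (picture, depth): 400x640x3 uint8, red, green, blue; 400x640 float32, mm along the optical axis (not along the pixel's ray), 0 where there is no reading.
- bot.camera_info(name): a dict with "fov_y" (degrees; the focal length in pixels is half the picture's height over the tangent of half this angle, whatever the lens; pixels are square), "cx", "cy" (the principal point, pixels), "rvec" (rotation vector, rad) and "tvec" (3), from world to camera coordinates, as OpenCV has them. Camera axes: x right, y down, z forward; pixel columns grow to the right and rows downward; lengths in mm; the calibration is good to about 2 mm. A picture is of the moment at which its call begins: read the wrist's pose just before it. camera_info takes no time and is no camera call; for the wrist camera it gives the pose at the moment of the call.
- bot.close_job(): hands the job in, once; it reports no verdict.
Trained networks look in the newest picture that a camera, given by its name, has taken for a name from the list of things; names that differ only in an ending like _2 or _b are one class to them, and where a whole thing is asked for, a point or a joint stands for the part that bears it (a point fixed in the world has none). Each returns a list of dicts, best first, with "confidence" (0 to 1); they miss things now and then, are a little off and sometimes report something else, mostly with a low value. They report only what shows in the picture. A call takes as long as a camera call.
- bot.spot_in(camera, query): "point" ([row, column] as shares, 0 to 1, of the picture: columns of its width, rows of its height, amid what is visible of it).
- bot.cut_out(camera, query): "region" (400x640 bool, what is visible of it) and "point" ([row, column] as shares, 0 to 1, of the picture: columns of its width, rows of its height, amid what is visible of it).
The state is a dict: "clock": time; "qpos": joint angles; "dq": joint speeds; "effort": joint torques, N m; "tcp_pos": TCP position; "orientation": TCP orientation; "ft_force": force on the tool from outside, world axes, zero at the start; "wrist_torque": the same for the moment, N m; "gripper_width": finger opening in mm.
Only numpy, scipy, OpenCV 4.12 (cv2) and the standard library are available. Lean on these libraries where they do the work, as an engineer would, in place of code of your own. Each camera call takes 0.05 s, during which the arm holds its last target. There are 200 camera calls.

## Task

Push the flask carrier by its upright end plate fully home into the bench press, up against the stop; then push the hand wheel round by its upright handle through exactly one full turn clockwise (seen from above), so that the handle comes back to where it stands now, and leave it there. Only push with the fingertips or the outside of the fingers: do not take the handle or the end plate between the fingers, do not lift the carrier, and leave the other things on the bench where they stand.

Things in the scene. Friction and masses are not known exactly. Their poses are not given: they have to be found in the camera images.
- press: Fixed grey bench press, 160 x 200 mm. Origin: on the bench straight below the wheel's axis; z up; y points along the channel, out of its open end where the carrier sticks out (within 0.25 rad of world +y). Base plate 12 mm thick with two guide rails; crossbeam (top 138 mm high) on two columns at x = -64 and +64 mm. One clockwise turn lowers the plate under the beam 12 mm, to 2.5 mm over the flask
- carrier: Loose carrier, 0.5 to 0.8 kg: aluminium board 84 x 200 x 8 mm lying between the rails (1.5 mm play), a brass flask 56 mm high fixed on its inner end. Origin: underside of the board below the flask's middle; axes as the press's. Starts 40 to 60 mm out along the press's +y; slides to a rigid stop at -y, where its origin lies straight below the wheel's axis (y = 0 in the press's frame). Takes 2 to 8 N
- push_plate (a point): Middle of the outer face of the carrier's upright end plate (64 mm wide, 8 mm thick, top 22 mm above this point), 46 mm above the bench. Axes as the carrier's: +y points outward, push towards -y. It ends 150 mm from the wheel's axis when home, clear of the wheel (outer radius 77 mm)
- handwheel (a joint): Angle of the hand wheel about its vertical axis, rad: 0 as it stands at the start, growing clockwise seen from above; one full turn is 6.283. It turns against friction of about 3 to 4 N at the handle, stays where it is left and has stops only at -0.6 and 7.2
- handle (a point): On the axis of the wheel's upright black handle, 70 mm from the wheel's axis, 202 mm above the bench. A round knob 19 mm across (16 mm at its ends), top 25 mm above this point, foot 25 mm below, then a 20 mm collar on the rim, whose top is 173 mm above the bench. It starts in any direction round the wheel; nothing near the wheel is higher
- wheel_center (a point): On the wheel's vertical axis, on top of its hub, 177 mm above the bench (a 12 mm stud rises 7 mm above it). Three spokes, rim radius 70 mm to the middle of its 14 mm tube
- stone_model: White plaster dental model, 54 x 72 x 25 mm, loose bystander on the bench before the press; origin under its middle
- blue_jar: Small jar with a blue cap, 54 mm across, 62 mm high, loose bystander; origin under its middle
- glue: Small glue bottle with a pointed yellow cap, 29 mm across, 105 mm high, loose bystander before the press; origin under its middle
- burs: Flat blue box, 65 x 93 x 23 mm, loose bystander; origin under its middle
- ring_tape: Roll of beige tape lying flat, 104 mm across, 25 mm high, loose bystander; origin under its middle

How it is judged:
By the outcome, as a careful person would: the job done as asked, in the order asked, and still so for the second after the job is handed in, with the robot touching nothing.
It also fails if it takes over 67 s, if anything falls off the work surface, if the arm or the gripper's body presses on something with over 40 N, if the wrist force passes 120 N, or if a joint passes its speed limit or range.

## Working session

There is one attempt and no reset: what is moved stays moved. The work goes in short steps, Python scripts to look and compute and a tool call to move; the robot and the scene stay as the last step left them, time stands still between calls to the robot, and variables do not carry over. Pictures are saved under pics/ and viewed, about 8 in all and at most 12, crops included, and the job is handed in when it is done.

Besides the shell and the picture viewer there is one more tool, called after "Emit:" as a command line: name --pt "numbers of a row" for each row, then --argument value for the rest. send_rows: Moves the arm, as the interface text tells. Its arguments: {"type":"object","properties":{"targets":{"type":"array"},"grip_force":{"type":"number"}},"required":["targets"]}

```bash
mkdir -p pics; cat > h.py <<'E'
import numpy as np, cv2
from station import bot
def cam(n):
    c=bot.camera_info(n); f=200/np.tan(np.radians(c["fov_y"])/2)
    R=cv2.Rodrigues(np.array(c["rvec"],float))[0]; return f,c["cx"],c["cy"],R,np.array(c["tvec"],float).ravel()
def cloud(n,d,C=None):
    f,cx,cy,R,t=C or cam(n); v,u=np.mgrid[:400,:640]
    P=np.stack([(u-cx)/f*d,(v-cy)/f*d,d],-1); return (P-t)@R
def proj(n,p):
    f,cx,cy,R,t=cam(n); q=R@np.array(p,float)+t; return q[0]/q[2]*f+cx,q[1]/q[2]*f+cy
E
python3 - <<'E'
from h import *
ims=[]
for n in ["scene","side"]:
    p,d=bot.get_image(n); np.save(f"{n}.npy",d); cv2.imwrite(f"pics/{n}.png",p[...,::-1])
    W=cloud(n,d)
    f,cx,cy,R,t=cam(n); print(n,"at",(-R.T@t).round(),"fwd",R[2].round(2))
    for q in ["press","carrier","push_plate","handwheel","handle","wheel_center","stone_model","blue_jar","glue","burs","ring_tape"]:
        for r in bot.cut_out(n,q)[:1]:
            m=r["region"]&(d>0); 
            if m.any():
                w=W[m]; a,b=r["point"]; print(q,round(r["confidence"],2),"px",round(b*640),round(a*400),"med",np.median(w,0).round(),"lo",np.percentile(w,3,axis=0).round(),"hi",np.percentile(w,97,axis=0).round(),m.sum())
print(bot.state())
E
```

```text
scene at [ 189. -495.  746.] fwd [ 0.35  0.71 -0.61]
press 0.76 px 344 265 med [523.  70.  27.] lo [469.  22.   9.] hi [607. 196. 141.] 3534
carrier 0.89 px 324 225 med [552. 243.  23.] lo [512.  88.  16.] hi [603. 285.  68.] 915
push_plate 0.86 px 327 226 med [550. 241.  23.] lo [509.  87.  14.] hi [604. 285.  70.] 944
handwheel 0.81 px 342 218 med [547.  77. 172.] lo [473.  13. 163.] hi [612. 154. 218.] 1733
handle 0.78 px 346 221 med [548.  81. 172.] lo [474.  13.   3.] hi [668. 263. 218.] 1879
wheel_center 0.97 px 343 224 med [547.  79. 172.] lo [474.  13.  51.] hi [616. 229. 217.] 1875
stone_model 0.81 px 299 331 med [383. -13.  15.] lo [348. -32.   1.] hi [412.  19.  25.] 545
blue_jar 0.65 px 450 269 med [741. -42.  53.] lo [727. -59.   9.] hi [772. -14.  65.] 719
glue 0.55 px 269 271 med [381. 142.  50.] lo [370. 137.  11.] hi [394. 152. 100.] 317
burs 0.68 px 320 178 med [659. 445.  24.] lo [631. 403.   3.] hi [695. 498.  27.] 500
ring_tape 0.65 px 231 198 med [403. 470.  20.] lo [356. 424.   0.] hi [451. 526.  28.] 726
side at [ 108. 1280.  741.] fwd [ 0.35 -0.82 -0.44]
pres
[... 1091 characters left out ...]
5,
        1.19970146e+00, -6.96632224e-02]), 'dq': array([ 0.00069539, -0.00192849, -0.00055388,  0.0001877 ,  0.0002101 ,
        0.00159137]), 'effort': array([ 6.64517229e-04, -4.15291035e+01, -2.77082974e+01,  3.97085773e-05,
        9.72665512e-04, -7.86469428e-06]), 'tcp_pos': array([ 6.25028969e+02, -2.83057230e-02,  2.26504560e+02]), 'orientation': array([[ 9.99999997e-01, -5.74297578e-05,  5.41275954e-05],
       [-5.74308883e-05, -9.99999998e-01,  2.08854076e-05],
       [ 5.41263958e-05, -2.08885161e-05, -9.99999998e-01]]), 'ft_force': array([ 0.78498762, -0.63788579,  0.5416169 ]), 'wrist_torque': array([-0.03399271,  0.04221106, -0.05227305]), 'gripper_width': 85.2190298713568}
```

```bash
python3 - <<'E'
from h import *
from scipy.optimize import least_squares
A={}
for n in ["scene","side"]:
    d=np.load(n+".npy"); W=cloud(n,d); im=cv2.imread(f"pics/{n}.png")
    m=(d>0)&(W[...,0]>440)&(W[...,0]<650)&(W[...,1]>-30)&(W[...,1]<330)
    rim=W[m&(W[...,2]>160)&(W[...,2]<177)][:,:2]
    g=least_squares(lambda s:np.maximum(np.abs(np.hypot(*(rim-s).T)-70)-5,0),[545,85],loss="cauchy",f_scale=2).x
    # hits only those near the rim
    k=m&(W[...,2]>183)&(W[...,2]<240)&(np.hypot(W[...,0]-g[0],W[...,1]-g[1])<95)&(np.hypot(W[...,0]-g[0],W[...,1]-g[1])>50)
    h=W[k]; print(n,"centre",g.round(1),"handle",h.mean(0).round(1),h.min(0).round(),h.max(0).round(),len(h))
    p=m&(W[...,2]>30)&(W[...,2]<75)&(W[...,1]>225)
    q=W[p]; print("plate",q.mean(0).round(1),np.percentile(q,[2,98],axis=0).round(1).tolist(),len(q))
    for P in (q[q[:,2]>62],q[q[:,2]<60]):
        if len(P)>10: c,b=np.polyfit(P[:,0],P[:,1],1); print(" slope",round(c,3),"y at 550",round(c*550+b,1),len(P))
    # beam top edges
    b=W[m&(W[...,2]>130)&(W[...,2]<143)][:,:2]; print("beam",b.mean(0).round(1),np.polyfit(b[:,0],b[:,1],1).round(3),len(b))
    f,cx,cy,R,t=cam(n); c=cv2.resize(im[130:350,200:480],None,fx=2,fy=2,interpolation=cv2.INTER_CUBIC); A[n]=c
cv2.imwrite("pics/a.png",A["scene"]);cv2.imwrite("pics/b.png",A["side"])
E
```

```text
scene centre [544.   84.4] handle [552.3 151.  209.5] [545. 145. 183.] [564. 165. 230.] 160
plate [562.8 278.   51.8] [[538.7, 256.7, 31.2], [595.6, 286.6, 70.3]] 206
 slope -0.096 y at 550 282.7 70
 slope -0.189 y at 550 278.6 130
beam [534.8  77.8] [-1.43000e-01  1.54318e+02] 519
side centre [543.4  90.7] handle [551.1 161.  207.7] [543. 150. 184.] [563. 169. 231.] 122
plate [565.  284.6  50.7] [[537.0, 268.3, 30.5], [597.2, 291.7, 69.7]] 334
 slope -0.137 y at 550 286.9 83
 slope -0.028 y at 550 285.0 237
beam [515.8 103.8] [-3.90000e-02  1.23694e+02] 224
```

View pics/a.png

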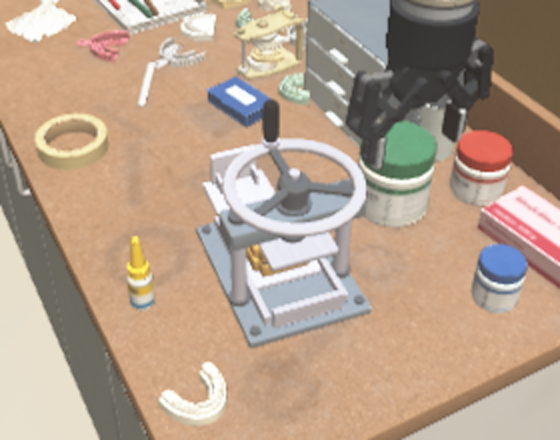

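View pics/b.png

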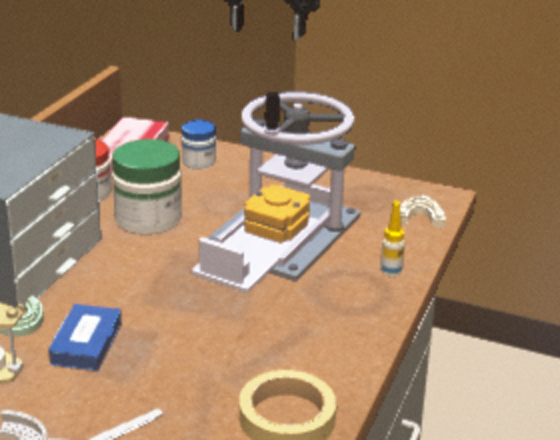

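Both pictures show the same layout. In the scene crop the wheel hub is at about (293,190), the handle at (271,120) and the end plate at (235,165). In the side crop the end plate is at (222,258). A tall green-lid jar and a cabinet stand at larger x. Next I check clearances around the plate and refine the frame.

```bash
python3 - <<'E'
from h import *
P=[]
for n in ["scene","side"]:
    d=np.load(n+".npy"); W=cloud(n,d); P.append(W[(d>0)])
P=np.concatenate(P)
P=P[(P[:,0]>420)&(P[:,0]<860)&(P[:,1]>-100)&(P[:,1]<500)&(P[:,2]<400)]
H=np.full((15,11),-1.)
i=((P[:,1]+100)//40).astype(int); j=((P[:,0]-420)//40).astype(int)
np.maximum.at(H,(i,j),P[:,2])
print("x",[420+40*k for k in range(11)])
for k in range(15): print(-100+40*k,H[k].round().astype(int))
E
```

```text
x [420, 460, 500, 540, 580, 620, 660, 700, 740, 780, 820]
-100 [ 5  4  5  4  5  5  6  5 25  6 39]
-60 [  5   6   5   6 400 400   5  67  70   5  40]
-20 [  5   5 175 351 400 354 355 300  66  39  40]
20 [  4 176 176 176 400 400   6   7   5  39  40]
60 [  5 176 184 187 176 138   5   5   5  37  78]
100 [  5 176 174 177 176  15  93 109 109 106  79]
140 [  5 174 176 231 176  17 108 110 110 108  79]
180 [  6  20  66  67  28  16 101 109 110 108 100]
220 [  5  18  25  26  44   6   6   5 168 169 169]
260 [  6   5  70  71  71   7   6   5 168 169 168]
300 [  5   6   5   5   5   5   6   5 169 170 169]
340 [  4   5   5   5   5   6   5   5 170 169 169]
380 [  5   5   5   6   5  29  28  24 170 169 169]
420 [ 30   6   5   5   7  28  28  26 168 169 169]
460 [29  5  6  6  5 28 28 12 25 20  3]
```

Emit:
send_rows --pt "0 0 -4 0 255" --pt "0 0 -4 0 255" --pt "-0.9 -4 0 0 255" --pt "-0.9 -4 0 0 255" --pt "-0.9 -4 0 0 255" --pt "-0.9 -4 0 0 255" --pt "-0.9 -4 0 0 255" --pt "-0.9 -4 0 0 255"

```text
clock: 2.0
tcp_pos: [570.5, 241.5, 306.6]
orientation: [[1.0, -0.0, 0.0], [-0.0, -1.0, 0.0], [0.0, -0.0, -1.0]]
ft_force: [0.5, -0.1, -0.1]
gripper_width: -0.4
```

Emit:
send_rows --pt "0 -4 0 0 255" --pt "0 -4 0 0 255" --pt "0 -1 0 6.7 255" --pt "0 0 4 0 255" --pt "0 0 4 0 255" --pt "0 0 4 0 255" --pt "0 0 0 0 255" --pt "0 0 0 0 255"

```text
clock: 2.8
tcp_pos: [570.7, 329.8, 186.1]
orientation: [[0.993, -0.117, -0.002], [-0.117, -0.993, -0.001], [-0.002, 0.001, -1.0]]
ft_force: [-0.2, -0.5, 1.2]
gripper_width: 0.3
```

Emit:
send_rows --pt "0 0 4 0 255" --pt "0 0 4 0 255" --pt "0 0 3 0 255" --pt "0 0 1.8 0 255" --pt "0 0 0 0 255"

```text
clock: 3.3
tcp_pos: [570.8, 329.7, 57.9]
orientation: [[0.993, -0.117, -0.002], [-0.117, -0.993, -0.001], [-0.001, 0.001, -1.0]]
ft_force: [0.2, 0.3, -0.7]
gripper_width: 0.1
```

```bash
python3 - <<'E'
from h import *
p,d=bot.get_image("side"); s,d2=bot.get_image("scene")
cv2.imwrite("pics/c.png",np.hstack([cv2.resize(x[160:310,230:420,::-1],None,fx=2.1,fy=2.1,interpolation=2) for x in (p,s)]))
E
```

```text
(no output)
```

View pics/c.png

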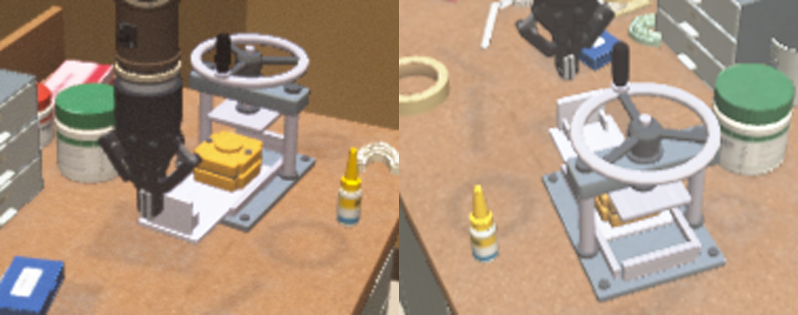

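Emit:
send_rows --pt "0 1 0 0 255" --pt "0 1 0 0 255" --pt "0 0.6 0 0 255" --pt "0 0.6 0 0 255" --pt "0 0.6 0 0 255" --pt "0 0.6 0 0 255" --pt "0 0.6 0 0 255" --pt "0 0.6 0 0 255"

```text
clock: 4.2
tcp_pos: [565.4, 275.7, 59.3]
orientation: [[0.993, -0.117, 0.003], [-0.117, -0.993, 0.003], [0.002, -0.003, -1.0]]
ft_force: [0.7, 4.7, 0.6]
gripper_width: -0.3
```

Emit:
send_rows --pt "0 0.6 0 0 255" --pt "0 0.6 0 0 255" --pt "0 0.4 0 0 255" --pt "0 0.3 0 0 255" --pt "0 0.2 0 0 255" --pt "0 0.1 0 0 255"

```text
clock: 4.8
tcp_pos: [562.8, 253.8, 59.3]
orientation: [[0.993, -0.117, 0.002], [-0.117, -0.993, 0.003], [0.002, -0.003, -1.0]]
ft_force: [0.2, 5.9, 1.0]
gripper_width: -0.1
```

Emit:
send_rows --pt "0 0.15 0 0 255" --pt "0 0.15 0 0 255" --pt "0 0.1 0 0 255" --pt "0 0.1 0 0 255" --pt "0 0.1 0 0 255"

```text
clock: 5.3
tcp_pos: [562.2, 248.0, 59.3]
orientation: [[0.993, -0.117, 0.002], [-0.117, -0.993, 0.003], [0.002, -0.003, -1.0]]
ft_force: [0.0, 5.7, 0.9]
gripper_width: -0.2
```

Emit:
send_rows --pt "0 0.1 0 0 255" --pt "0 0.1 0 0 255"

```text
clock: 5.5
tcp_pos: [562.1, 246.4, 59.4]
orientation: [[0.993, -0.118, 0.003], [-0.118, -0.993, 0.004], [0.002, -0.004, -1.0]]
ft_force: [1.5, 7.8, 1.1]
gripper_width: -0.1
```

Emit:
send_rows --pt "0 0.1 0 0 255" --pt "0 0.05 0 0 255"

```text
clock: 5.7
tcp_pos: [562.7, 246.0, 59.7]
orientation: [[0.993, -0.118, 0.005], [-0.118, -0.993, 0.006], [0.004, -0.006, -1.0]]
ft_force: [2.0, 9.4, -0.1]
gripper_width: -0.0
```

Emit:
send_rows --pt "0 0.1 0 0 255" --pt "0 0.0 0 0 255"

```text
clock: 5.9
tcp_pos: [562.8, 245.9, 60.0]
orientation: [[0.993, -0.118, 0.005], [-0.118, -0.993, 0.007], [0.005, -0.008, -1.0]]
ft_force: [1.6, 11.1, 0.1]
gripper_width: -0.2
```

Emit:
send_rows --pt "0 0.2 0 0 255" --pt "0 0.2 0 0 255" --pt "0 0 0 0 255"

```text
clock: 6.2
tcp_pos: [562.8, 245.4, 60.9]
orientation: [[0.993, -0.12, 0.007], [-0.12, -0.993, 0.013], [0.006, -0.014, -1.0]]
ft_force: [-0.0, 18.8, 1.2]
gripper_width: -0.1
```

Emit:
send_rows --pt "0 -2 0 0 255" --pt "0 -3 0 0 255" --pt "0 -1 0 0 255" --pt "0 0 -4 -8 255" --pt "0 0 -4 -8 255" --pt "0 0 -4 -8 255" --pt "0 0 -4 -8 255" --pt "0 0 -4 -8 255"

```text
clock: 7.0
tcp_pos: [566.6, 296.2, 259.3]
orientation: [[0.833, 0.554, -0.002], [0.554, -0.833, -0.003], [-0.003, 0.001, -1.0]]
ft_force: [0.8, 0.5, 0.4]
gripper_width: -0.2
```

Emit:
send_rows --pt "0 0 -4 -8 255" --pt "0 0 0 -8 255" --pt "0 0 0 -8 255" --pt "0 0 0 -8 255" --pt "0 0 0 -8 255" --pt "0 0 0 -8 255" --pt "0 0 0 -2 255" --pt "0 0 0 0 255"

```text
clock: 7.8
tcp_pos: [566.8, 296.4, 297.6]
orientation: [[0.117, 0.993, -0.002], [0.993, -0.117, -0.002], [-0.002, -0.001, -1.0]]
ft_force: [-0.1, 0.7, 0.1]
gripper_width: -0.0
```

```bash
cat > m.py <<'E'
from h import *
from scipy.optimize import least_squares
import sys
tag=sys.argv[1]; G=[]
for n in ["scene","side"]:
    p,d=bot.get_image(n); W=cloud(n,d); cv2.imwrite(f"pics/{n}_{tag}.png",p[...,::-1])
    rad=np.hypot(W[...,0]-543.7,W[...,1]-86.5); dark=p.max(-1)<75
    m=(d>0)&(rad<90)
    rim=m&(W[...,2]>160)&(W[...,2]<178)&(rad>55)&~dark; r=W[rim][:,:2]
    g=least_squares(lambda s:np.hypot(*(r-s[:2]).T)-s[2],[544,86,70],loss="cauchy",f_scale=1).x
    k=m&dark&(W[...,2]>185)&(W[...,2]<235)&(rad>50); h=W[k]
    # view-ray correction: visible surface is ~7.5mm in front of the axis (9.5*pi/4)
    f,cx,cy,R,t=cam(n); c=-R.T@t; v=h.mean(0)[:2]-c[:2] if len(h) else np.zeros(2); 
    e=h.mean(0)[:2]+7.5*v/np.linalg.norm(v) if len(h) else None
    pl=W[(d>0)&(W[...,2]>30)&(W[...,2]<72)&(W[...,1]>205)&(W[...,1]<300)&(abs(W[...,0]-562)<40)]
    print(n,"rim fit",g.round(1),len(r),"handle axis",None if e is None else e.round(1),len(h),"z",h[:,2].max().round() if len(h) else 0,"plate y pct",np.percentile(pl[:,1],[5,50,95]).round(1) if len(pl) else 0)
    if e is not None: G.append(e)
if G:
    H=np.mean(G,0); print("H",H.round(1),"ang deg",np.degrees(np.arctan2(H[1]-86.8,H[0]-543.7)).round(1))
s=bot.state(); print(s["clock"],s["tcp_pos"].round(1),"q1,q6",s["qpos"][[0,5]].round(2))
E
python3 m.py start
```

```text
scene rim fit [542.9  81.6  69.9] 1152 handle axis [554.4 156.2] 108 z 227.0 plate y pct [221.9 227.  230.5]
side rim fit [542.1  91.9  70. ] 585 handle axis [553.9 154.2] 116 z 231.0 plate y pct [226.6 234.  239.1]
H [554.2 155.2] ang deg 81.3
7.9 [567.  296.9 297.9] q1,q6 [ 0.41 -1.04]
```

Emit:
send_rows --pt "-2 -1.6 0 0 255" --pt "-3 -1.6 0 0 255" --pt "-3 0 0 0 255" --pt "-3 0 0 0 255" --pt "-3 0 0 3 255" --pt "0 0 4 0 255" --pt "0 0 4 0 255" --pt "0 0 0.5 0 255"

```text
clock: 8.7
tcp_pos: [514.6, 160.7, 208.1]
orientation: [[0.17, 0.985, -0.011], [0.985, -0.17, -0.003], [-0.005, -0.01, -1.0]]
ft_force: [-0.8, -1.5, 0.2]
gripper_width: 0.1
```

```bash
python3 - <<'E'
from h import *
p,d=bot.get_image("side"); s,d2=bot.get_image("scene")
cv2.imwrite("pics/d.png",np.hstack([cv2.resize(x[130:280,250:440,::-1],None,fx=2.1,fy=2.1,interpolation=2) for x in (p,s)]))
s=bot.state();print(s["tcp_pos"],s["orientation"][:,:2])
E
```

```text
[517.99334865 161.94386902 212.33543695] [[ 0.16882596  0.98563948]
 [ 0.98564446 -0.16883074]
 [-0.00167416 -0.00331503]]
```

View pics/d.png

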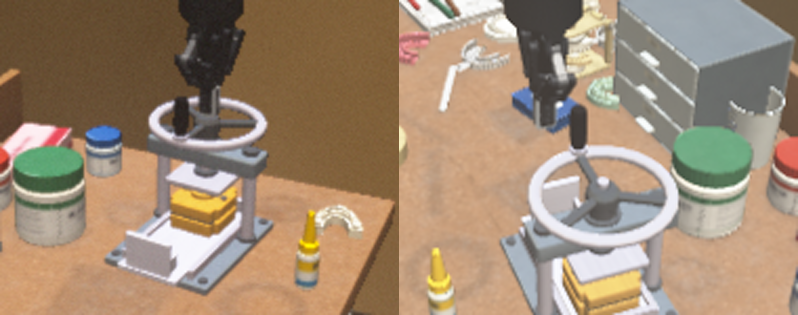

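Emit:
send_rows --pt "0 1 0 0 255" --pt "0 0.6 0 0 255" --pt "0.088 0.37 0 3 255" --pt "0.088 0.37 0 3 255" --pt "0.088 0.37 0 3 255" --pt "0.088 0.37 0 3 255" --pt "0.132 0.557 0 4.5 255" --pt "0.132 0.557 0 4.5 255"

```text
clock: 9.6
tcp_pos: [562.5, 158.6, 215.8]
orientation: [[0.513, 0.858, 0.002], [0.858, -0.513, 0.002], [0.003, 0.0, -1.0]]
ft_force: [-3.0, 1.4, 2.7]
gripper_width: 0.3
```

Emit:
send_rows --pt "0.176 0.743 0 6 255" --pt "0.176 0.743 0 6 255" --pt "0.176 0.743 0 6 255" --pt "0.176 0.743 0 6 255"

```text
clock: 10.0
tcp_pos: [589.9, 145.2, 215.8]
orientation: [[0.819, 0.574, 0.002], [0.574, -0.819, 0.003], [0.003, -0.001, -1.0]]
ft_force: [-3.2, 2.9, 1.8]
gripper_width: 0.2
```

```bash
python3 m.py p1; python3 - <<'E'
import cv2,numpy as np
cv2.imwrite("pics/e.png",np.hstack([cv2.resize(cv2.imread(f"pics/{n}_p1.png")[130:280,250:440],None,fx=2.1,fy=2.1,interpolation=2) for n in("side","scene")]))
E
```

```text
scene rim fit [542.5  81.5  69.7] 1155 handle axis [599.6 130.9] 137 z 234.0 plate y pct [215.  226.9 231.8]
side rim fit [542.1  91.5  69.8] 588 handle axis [600.5 129.8] 86 z 235.0 plate y pct [227.1 233.9 239. ]
H [600.  130.3] ang deg 37.7
10.1 [590.7 144.3 215.7] q1,q6 [ 0.17 -0.45]
```

View pics/e.png

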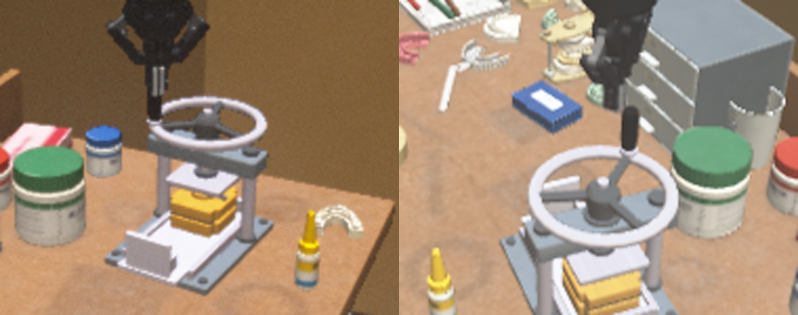

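Emit:
send_rows --pt "0.176 0.743 0 6 255" --pt "0.176 0.743 0 6 255" --pt "0.176 0.743 0 6 255" --pt "0.176 0.743 0 6 255" --pt "0.176 0.743 0 6 255" --pt "0.176 0.743 0 6 255" --pt "0.176 0.743 0 6 255" --pt "0.176 0.743 0 6 255"

```text
clock: 10.9
tcp_pos: [618.1, 92.6, 215.6]
orientation: [[0.975, -0.221, 0.005], [-0.221, -0.975, 0.003], [0.004, -0.004, -1.0]]
ft_force: [0.0, 2.8, 1.4]
gripper_width: 0.0
```

```bash
python3 m.py p2
```

```text
scene rim fit [542.5  81.6  69.6] 1143 handle axis [614.3  75.7] 146 z 235.0 plate y pct [221.  227.2 231.4]
side rim fit [543.   91.9  70.1] 609 handle axis [613.3  72.8] 105 z 235.0 plate y pct [227.4 233.6 239.2]
H [613.8  74.3] ang deg -10.1
11.0 [617.9  91.3 215.4] q1,q6 [0.08 0.3 ]
```

Emit:
send_rows --pt "0.176 0.743 0 6 255" --pt "0.176 0.743 0 6 255" --pt "0.176 0.743 0 6 255" --pt "0.176 0.743 0 6 255" --pt "0.176 0.743 0 6 255" --pt "0.176 0.743 0 6 255" --pt "0.176 0.743 0 6 255" --pt "0.176 0.743 0 6 255"

```text
clock: 11.8
tcp_pos: [598.2, 35.8, 215.4]
orientation: [[0.489, -0.872, 0.007], [-0.872, -0.489, -0.0], [0.004, -0.006, -1.0]]
ft_force: [3.7, 0.8, 0.5]
gripper_width: -0.4
```

Emit:
send_rows --pt "0.176 0.743 0 6 255" --pt "0.176 0.743 0 6 255" --pt "0.176 0.743 0 6 255" --pt "0.176 0.743 0 6 255" --pt "0.176 0.743 0 6 255" --pt "0.176 0.743 0 6 255" --pt "0.176 0.743 0 6 255" --pt "0 0 0 0 255"

```text
clock: 12.6
tcp_pos: [549.1, 12.9, 215.1]
orientation: [[-0.216, -0.976, 0.004], [-0.976, 0.216, -0.002], [0.001, -0.005, -1.0]]
ft_force: [2.3, -2.4, 0.8]
gripper_width: 0.0
```

```bash
python3 m.py p3
```

```text
scene rim fit [543.2  81.5  70. ] 1020 handle axis [532.7  17.4] 146 z 235.0 plate y pct [216.6 227.1 230.6]
side rim fit [541.6  91.3  69.9] 621 handle axis [534.2  15.5] 124 z 235.0 plate y pct [227.  233.7 239.1]
H [533.5  16.4] ang deg -98.3
12.7 [549.2  13.3 214.6] q1,q6 [-0.05  1.73]
```

Emit:
send_rows --pt "0 -2 0 0 255" --pt "0 -1.5 0 0 255" --pt "0 0 0 -8.5 255" --pt "0 0 0 -8.5 255" --pt "0 0 0 -8.5 255" --pt "0 0 0 -8.5 255" --pt "0 0 0 -8.5 255" --pt "0 0 0 -8.5 255"

```text
clock: 13.5
tcp_pos: [581.2, 6.9, 212.6]
orientation: [[0.627, -0.779, -0.003], [-0.779, -0.627, 0.001], [-0.002, 0.002, -1.0]]
ft_force: [0.3, -0.3, 0.2]
gripper_width: -0.0
```

Emit:
send_rows --pt "0 0 0 -8.5 255" --pt "0 0 0 -8.5 255" --pt "0 0 0 -8.5 255" --pt "0 0 0 -8.5 255" --pt "0 0 0 -8.5 255" --pt "0 0 0 -8.5 255" --pt "0 0 0 -8.5 255" --pt "0 0 0 -8.5 255"

```text
clock: 14.3
tcp_pos: [581.2, 6.8, 212.7]
orientation: [[0.957, 0.29, -0.003], [0.29, -0.957, 0.001], [-0.002, -0.002, -1.0]]
ft_force: [-1.3, 0.9, -0.4]
gripper_width: 0.3
```

Emit:
send_rows --pt "0 0 0 -8.5 255" --pt "0 0 0 -8.5 255" --pt "0 0 0 -8.5 255" --pt "0 0 0 -8.5 255" --pt "0 0 0 -8.5 255" --pt "0 0 0 -8.5 255" --pt "0 0 0 -8.5 255" --pt "0 0 0 -1 255"

```text
clock: 15.1
tcp_pos: [581.3, 6.7, 212.7]
orientation: [[0.225, 0.974, -0.002], [0.974, -0.225, 0.001], [0.0, -0.002, -1.0]]
ft_force: [-0.5, 0.2, -0.3]
gripper_width: 0.0
```

```bash
python3 m.py p4; python3 -c "
from h import *
s=bot.state();R=s['orientation'];t=s['tcp_pos'];print(R[:,:2].round(3),s['ft_force'])
print('handle in tool',(R.T@(np.array([533.5,16.4,t[2]])-t)).round(1),'centre in tool',(R.T@(np.array([543.2,86.4,t[2]])-t)).round(1))"
```

```text
scene rim fit [542.4  81.4  69.8] 1103 handle axis [531.2  18.3] 129 z 227.0 plate y pct [215.2 226.9 230.8]
side rim fit [542.2  91.   69.8] 623 handle axis [540.3  14.7] 128 z 234.0 plate y pct [227.2 233.7 239.5]
H [535.7  16.5] ang deg -96.5
15.2 [581.6   6.6 213. ] q1,q6 [-0.06 -1.4 ]
[[ 0.229  0.973]
 [ 0.973 -0.229]
 [ 0.    -0.002]] [-0.79273542  0.00560568 -0.90116979]
handle in tool [ -1.5 -49.    0.1] centre in tool [ 68.9 -55.6   0.1]
```

Emit:
send_rows --pt "0 0 0 -5 255" --pt "0.3 -1.5 0 0 255" --pt "0 -1.2 0 0 255" --pt "-0.088 -0.37 0 3 255" --pt "-0.088 -0.37 0 3 255" --pt "-0.176 -0.743 0 6 255" --pt "-0.176 -0.743 0 6 255" --pt "-0.176 -0.743 0 6 255"

```text
clock: 16.0
tcp_pos: [526.2, 14.4, 213.8]
orientation: [[0.537, 0.844, 0.003], [0.844, -0.537, -0.002], [0.0, 0.004, -1.0]]
ft_force: [2.8, -2.1, -1.3]
gripper_width: -0.3
```

```bash
python3 m.py p5
```

```text
scene rim fit [542.5  81.4  69.9] 1024 handle axis [511.9  24.4] 149 z 234.0 plate y pct [220.5 227.2 231.1]
side rim fit [542.4  91.5  69.9] 614 handle axis [512.4  23.4] 121 z 235.0 plate y pct [226.8 233.8 239.2]
H [512.1  23.9] ang deg -116.7
16.1 [525.   15.1 213.7] q1,q6 [-0.05 -1.06]
```

Emit:
send_rows --pt "-0.176 -0.743 0 6 255" --pt "-0.176 -0.743 0 6 255" --pt "-0.176 -0.743 0 6 255" --pt "-0.176 -0.743 0 6 255" --pt "-0.176 -0.743 0 6 255" --pt "-0.176 -0.743 0 6 255" --pt "-0.176 -0.743 0 6 255" --pt "-0.176 -0.743 0 6 255"

```text
clock: 16.9
tcp_pos: [478.6, 51.9, 213.6]
orientation: [[0.986, 0.169, -0.003], [0.169, -0.986, -0.003], [-0.003, 0.003, -1.0]]
ft_force: [-2.5, -4.0, 3.7]
gripper_width: -0.0
```

```bash
python3 m.py p6
```

```text
scene rim fit [541.6  82.3  70.1] 949 handle axis [475.3  70.3] 105 z 235.0 plate y pct [219.7 225.3 227.6]
side rim fit [541.9  91.2  69.7] 590 handle axis [476.   68.6] 127 z 235.0 plate y pct [227.6 233.9 238.7]
H [475.6  69.4] ang deg -165.7
17.0 [478.8  53.1 213.4] q1,q6 [ 0.02 -0.15]
```

Emit:
send_rows --pt "-0.176 -0.743 0 6 255" --pt "-0.176 -0.743 0 6 255" --pt "-0.176 -0.743 0 6 255" --pt "-0.176 -0.743 0 6 255" --pt "-0.176 -0.743 0 6 255" --pt "-0.176 -0.743 0 6 255" --pt "-0.176 -0.743 0 6 255" --pt "-0.176 -0.743 0 6 255"

```text
clock: 17.8
tcp_pos: [476.0, 112.5, 213.2]
orientation: [[0.786, -0.619, -0.005], [-0.619, -0.786, -0.001], [-0.003, 0.003, -1.0]]
ft_force: [-3.5, -2.2, 1.8]
gripper_width: 0.2
```

```bash
python3 m.py p7
```

```text
scene rim fit [542.8  81.4  69.6] 1129 handle axis [488.1 125.9] 54 z 231.0 plate y pct [215.5 227.3 231. ]
side rim fit [541.5  90.7  70.4] 574 handle axis [486.7 125.4] 140 z 235.0 plate y pct [226.8 233.5 238.7]
H [487.4 125.7] ang deg 145.4
17.9 [477.  113.2 213.2] q1,q6 [0.14 0.81]
```

Emit:
send_rows --pt "-0.176 -0.743 0 6 255" --pt "-0.176 -0.743 0 6 255" --pt "-0.176 -0.743 0 6 255" --pt "-0.176 -0.743 0 6 255" --pt "-0.176 -0.743 0 6 255" --pt "-0.176 -0.743 0 6 255" --pt "-0.176 -0.743 0 6 255" --pt "0 0 0 0 255"

```text
clock: 18.7
tcp_pos: [513.4, 151.3, 213.2]
orientation: [[0.174, -0.985, -0.001], [-0.985, -0.174, 0.001], [-0.001, 0.0, -1.0]]
ft_force: [-1.4, 0.2, 0.4]
gripper_width: -0.1
```

```bash
python3 m.py p8
```

```text
scene rim fit [542.4  81.6  69.7] 1160 handle axis [532.8 154.1] 111 z 235.0 plate y pct [221.8 226.7 231.2]
side rim fit [541.5  91.7  69.9] 547 handle axis [531.3 154.6] 124 z 234.0 plate y pct [226.5 234.2 238.7]
H [532.  154.4] ang deg 99.8
18.8 [513.4 150.9 213.2] q1,q6 [0.2 1.6]
```

Emit:
send_rows --pt "-0.088 -0.37 0 3 255" --pt "-0.088 -0.37 0 3 255" --pt "-0.088 -0.37 0 3 255" --pt "-0.088 -0.37 0 3 255" --pt "-0.044 -0.186 0 1.5 255" --pt "0 0 0 0 255"

```text
clock: 19.4
tcp_pos: [529.0, 156.2, 213.2]
orientation: [[-0.063, -0.998, -0.001], [-0.998, 0.063, 0.0], [-0.0, 0.001, -1.0]]
ft_force: [-2.5, 0.5, 0.6]
gripper_width: -0.3
```

Emit:
send_rows --pt "0 2 0 0 255" --pt "0 2 0 0 255" --pt "0 0 0 0 255" --pt "0 0 0 0 255"

```text
clock: 19.8
tcp_pos: [490.6, 158.7, 214.0]
orientation: [[-0.063, -0.998, 0.003], [-0.998, 0.063, 0.0], [-0.0, -0.003, -1.0]]
ft_force: [0.5, -0.6, 0.9]
gripper_width: -0.2
```

```bash
cat > cmp.py <<'E'
import sys; from h import *
tag=sys.argv[1]
# image-only: dark handle blob centroid in upper handle band, compared with the starting picture
for n in ["scene","side"]:
    out=[]
    for f in (f"pics/{n}.png",f"pics/{n}_start.png",f"pics/{n}_{tag}.png"):
        im=cv2.imread(f); u,v=proj(n,(553.5,155.5,202)); u,v=int(u),int(v)
        x0,y0=u-22,v-16; c=im[y0:v+13,x0:u+23].max(-1)<60
        k,l,s,cen=cv2.connectedComponentsWithStats(c.astype(np.uint8)); i=1+np.argmax(s[1:,4]); out.append((cen[i]+[x0,y0]).round(2).tolist()+s[i].tolist())
    print(n,*out,sep="\n ")
    a=np.array(proj(n,(553.5,155.5,202))); b=np.array(proj(n,(554.5,155.3,202))); print(" px per mm along tangent",(b-a).round(3))
E
python3 m.py q1; python3 cmp.py q1
```

```text
scene rim fit [542.4  81.7  69.6] 1159 handle axis [546.8 156.5] 115 z 235.0 plate y pct [220.6 227.  230.9]
side rim fit [542.   91.3  70.1] 532 handle axis [550.1 155. ] 113 z 229.0 plate y pct [227.1 234.  239.1]
H [548.4 155.8] ang deg 86.1
19.9 [491.  158.7 214. ] q1,q6 [0.23 1.86]Traceback (most recent call last):
  File "cmp.py", line 9, in <module>
    k,l,s,cen=cv2.connectedComponentsWithStats(c.astype(np.uint8)); i=1+np.argmax(s[1:,4]); out.append((cen[i]+[x0,y0]).round(2).tolist()+s[i].tolist())
                                                                        ~~~~~~~~~^^^^^^^^^
    return _wrapfunc(a, 'argmax', axis=axis, out=out, **kwds)
    return bound(*args, **kwds)
ValueError: attempt to get argmax of an empty sequence
```

```bash
python3 - <<'E'
from h import *
for n in ["scene","side"]:
    u,v=map(int,proj(n,(553.5,155.5,202))); print(n,u,v)
    for t in ("","_start","_q1"):
        print(cv2.imread(f"pics/{n}{t}.png").max(-1)[v-1:v+2:2,u-14:u+15])
E
```

```text
scene 334 190
[[ 94  94 105 128 120 119 119 118 125 139 121  81  69  70  70  70  71  70
   70 124 207 206 207 207 207 207 206 204 205]
 [106 110 106 130 117 121 130 136 184 184 190 114  70  70  70  70  70  71
   70 124 208 208 207 205 207 208 208 206 206]]
[[ 90  91 102 125 116 116 116 114 120 134 118  78  66  67  67  68  68  68
   67 120 202 201 202 202 203 203 201 199 200]
 [102 106 102 126 114 117 125 132 180 180 185 111  67  67  68  68  68  68
   68 121 203 204 202 201 202 204 204 201 201]]
[[ 90  91 102 125 117 117 116 116 109  83  64  65  65  66  67  66  66 100
  172 203 204 205 205 205 206 206 204 202 203]
 [103 107 103 127 115 119 127 133 170  98  65  65  66  67  66  66  65 101
  174 205 206 206 205 204 205 207 206 205 204]]
side 335 185
[[139 233 243 240 229 194 144 111  82 100  99  96  50  43  44  39  43  44
   48  69  84 102 111 115 112 109 129 143 149]
 [227 243 243 238 191 104 101 102 102 104  98  57  48  41  45  46  41  43
   50  98  95  73  96 108 115 115 111 115 115]]
[[140 233 242 240 230 194 147 107  84 101 100 100  52  45  47  42  43  46
   51  69  84 101 112 115 115 111 132 147 146]
 [230 244 243 238 189 105 101 101 105 106 104  61  43  45  41  48  44  42
   53  96  99  71  95 106 116 120 117 114 116]]
[[136 235 243 242 230 199 141 109  83 102 102 100  97  53  44  44  41  47
   41  41  66 104 111 116 113 109 133 147 143]
 [231 243 243 236 198 107 103 103 105 102 105 102  99  57  45  45  40  46
   45  46  62  70  97 108 116 119 117 116 113]]
```

```bash
cat > cmp.py <<'E'
import sys; from h import *
for n,sg in (("scene",1),("side",-1)):
    u,v=map(int,proj(n,(553.5,155.5,202))); lo=68 if n=="scene" else 45
    def pos(t):
        im=cv2.imread(f"pics/{n}{t}.png").max(-1).astype(float)[v-6:v+4,u-8:u+9]; hi=100
        w=np.clip((hi-im)/(hi-lo),0,1); w[w<.15]=0
        return (w*np.arange(-8,9)).sum(1)/w.sum(1)
    s=(np.median(pos(sys.argv[1])-pos("_start")),np.median(pos("")-pos("_start")))
    k=proj(n,(554.5,155.3,202))[0]-proj(n,(553.5,155.5,202))[0]
    print(n,"shift px",np.round(s,2),"px/mm",round(k,3),"mm along clockwise:",np.round(np.array(s)/k,2),"deg",(s[0]/k/70*57.3).round(2))
E
python3 cmp.py _q1
```

```text
scene shift px [-2.   -0.01] px/mm 0.441 mm along clockwise: [-4.54 -0.03] deg -3.72
side shift px [ 1.42 -0.02] px/mm -0.33 mm along clockwise: [-4.32  0.07] deg -3.53
```

Emit:
send_rows --pt "0 -2 0 0 255" --pt "0 -1.8 0 0 255" --pt "0 -0.2 0 0 255" --pt "-0.05 -0.2 0 1.7 255" --pt "-0.03 -0.12 0 1 255" --pt "-0.02 -0.08 0 0.6 255" --pt "0 0 0 0 255"

```text
clock: 20.6
tcp_pos: [532.4, 156.7, 213.2]
orientation: [[-0.122, -0.993, -0.002], [-0.993, 0.122, -0.001], [0.001, 0.002, -1.0]]
ft_force: [-2.5, -1.3, 1.2]
gripper_width: -0.5
```

Emit:
send_rows --pt "0 2 0 0 255" --pt "0 2 0 0 255" --pt "0 0 0 0 255" --pt "0 0 0 0 255"

```text
clock: 21.0
tcp_pos: [494.4, 162.0, 213.9]
orientation: [[-0.121, -0.993, 0.002], [-0.993, 0.121, 0.0], [-0.001, -0.002, -1.0]]
ft_force: [0.0, -0.4, 0.4]
gripper_width: -0.3
```

```bash
python3 m.py q2; python3 cmp.py _q2
```

```text
scene rim fit [542.3  81.5  69.6] 1158 handle axis [550. 157.] 115 z 235.0 plate y pct [220.  226.9 231.6]
side rim fit [542.8  91.7  69.8] 539 handle axis [553.1 154.4] 112 z 229.0 plate y pct [226.4 234.2 239.7]
H [551.6 155.7] ang deg 83.5
21.1 [495.  161.8 214. ] q1,q6 [0.23 1.93]
scene shift px [-0.53 -0.01] px/mm 0.441 mm along clockwise: [-1.21 -0.03] deg -0.99
side shift px [ 0.37 -0.02] px/mm -0.33 mm along clockwise: [-1.14  0.07] deg -0.93
```

Emit:
send_rows --pt "0 -2 0 0 255" --pt "0 -1.8 0 0 255" --pt "0 -0.2 0 0 255" --pt "-0.02 -0.08 0 0.6 255" --pt "-0.01 -0.04 0 0.4 255" --pt "0 0 0 0 255" --pt "0 0 0 0 255"

```text
clock: 21.8
tcp_pos: [534.4, 157.0, 213.5]
orientation: [[-0.139, -0.99, -0.0], [-0.99, 0.139, -0.0], [0.0, 0.0, -1.0]]
ft_force: [-0.7, -0.4, 1.1]
gripper_width: 0.0
```

Emit:
send_rows --pt "0 2 0 0 255" --pt "0 2 0 0 255" --pt "0 0 0 0 255" --pt "0 0 0 0 255"

```text
clock: 22.2
tcp_pos: [495.3, 162.7, 213.8]
orientation: [[-0.138, -0.99, 0.001], [-0.99, 0.138, 0.0], [-0.0, -0.001, -1.0]]
ft_force: [0.6, -0.1, 0.5]
gripper_width: -0.1
```

```bash
python3 m.py q3; python3 cmp.py _q3
```

```text
scene rim fit [542.4  81.6  69.8] 1160 handle axis [554.8 155.9] 114 z 231.0 plate y pct [221.6 226.6 231.2]
side rim fit [542.4  92.   69.8] 531 handle axis [556.3 153.7] 114 z 230.0 plate y pct [226.4 233.6 239.2]
H [555.6 154.8] ang deg 80.1
22.3 [496.1 162.6 213.9] q1,q6 [0.23 1.94]
scene shift px [ 1.08 -0.01] px/mm 0.441 mm along clockwise: [ 2.45 -0.03] deg 2.01
side shift px [-0.78 -0.02] px/mm -0.33 mm along clockwise: [2.38 0.07] deg 1.95
```

Emit:
send_rows --pt "0 0 -4 0 255" --pt "0 0 -3 0 255" --pt "0 -3 0 0 255" --pt "0 -3 0 0 255" --pt "0 -3 0 0 255" --pt "0 -1.5 0 0 255" --pt "0 0 4 0 255" --pt "0 0 3 0 255"

```text
clock: 23.1
tcp_pos: [601.0, 147.5, 212.7]
orientation: [[-0.14, -0.99, 0.002], [-0.99, 0.14, 0.0], [-0.0, -0.002, -1.0]]
ft_force: [-0.3, 0.2, -0.9]
gripper_width: -0.1
```

Emit:
send_rows --pt "0 0 0 0 255" --pt "0 0.8 0 0 255" --pt "0 0.6 0 0 255" --pt "0 0.3 0 0 255" --pt "0 0.1 0 0 255" --pt "0 0.1 0 0 255" --pt "0 0.1 0 0 255" --pt "0 0.1 0 0 255"

```text
clock: 23.9
tcp_pos: [578.5, 150.9, 213.8]
orientation: [[-0.139, -0.99, 0.001], [-0.99, 0.139, 0.0], [-0.0, -0.001, -1.0]]
ft_force: [-0.1, -0.2, -0.3]
gripper_width: 0.1
```

```bash
python3 m.py q4; python3 cmp.py _q4
```

```text
scene rim fit [542.2  81.5  69.6] 1157 handle axis [559.1 155.1] 122 z 235.0 plate y pct [222.5 227.1 231.3]
side rim fit [543.1  91.4  70.1] 587 handle axis [560.1 153.6] 133 z 234.0 plate y pct [227.4 234.2 239. ]
H [559.6 154.3] ang deg 76.7
24.0 [578.3 150.8 213.5] q1,q6 [0.18 1.89]
scene shift px [ 1.08 -0.01] px/mm 0.441 mm along clockwise: [ 2.45 -0.03] deg 2.01
side shift px [-0.8  -0.02] px/mm -0.33 mm along clockwise: [2.42 0.07] deg 1.98
```

Emit:
send_rows --pt "0 0.1 0 0 255" --pt "0 0.1 0 0 255" --pt "0 0.1 0 0 255" --pt "0 0 0 0 255"

```text
clock: 24.4
tcp_pos: [575.5, 151.2, 213.5]
orientation: [[-0.139, -0.99, 0.001], [-0.99, 0.139, -0.0], [0.0, -0.001, -1.0]]
ft_force: [0.9, 0.2, -0.5]
gripper_width: 0.1
```

```bash
python3 m.py q5|tail -1; python3 cmp.py _q5
```

```text
24.5 [575.5 151.3 213.5] q1,q6 [0.18 1.89]
scene shift px [ 1.08 -0.01] px/mm 0.441 mm along clockwise: [ 2.45 -0.03] deg 2.01
side shift px [-0.71 -0.02] px/mm -0.33 mm along clockwise: [2.16 0.07] deg 1.77
```

Emit:
send_rows --pt "0 0.1 0 0 255" --pt "0 0.1 0 0 255" --pt "0 0.1 0 0 255" --pt "0 0 0 0 255"

```text
clock: 24.9
tcp_pos: [572.8, 151.9, 213.6]
orientation: [[-0.139, -0.99, 0.001], [-0.99, 0.139, 0.0], [-0.001, -0.001, -1.0]]
ft_force: [3.8, 0.9, -2.3]
gripper_width: 0.2
```

```bash
python3 m.py q6|tail -1; python3 cmp.py _q6
```

```text
25.0 [572.8 151.9 213.6] q1,q6 [0.19 1.9 ]
scene shift px [ 0.05 -0.01] px/mm 0.441 mm along clockwise: [ 0.11 -0.03] deg 0.09
side shift px [-0.13 -0.02] px/mm -0.33 mm along clockwise: [0.39 0.07] deg 0.32
```

Within about 0.2°. I'll withdraw away from the handle, lift, and check.

Emit:
send_rows --pt "0 -1 0 0 255" --pt "0 -2 0 0 255" --pt "0 -1 0 0 255" --pt "0 0 -4 0 255" --pt "0 0 -4 0 255" --pt "0 0 -4 0 255" --pt "0 0 0 0 255" --pt "0 0 0 0 255"

```text
clock: 25.8
tcp_pos: [612.5, 146.2, 335.0]
orientation: [[-0.139, -0.99, 0.002], [-0.99, 0.139, 0.0], [-0.001, -0.002, -1.0]]
ft_force: [-0.3, -0.2, -0.6]
gripper_width: 0.0
```

```bash
python3 m.py q7; python3 cmp.py _q7; python3 - <<'E'
import cv2,numpy as np
cv2.imwrite("pics/f.png",np.hstack([cv2.resize(cv2.imread(f"pics/{n}_q7.png")[130:330,230:440],None,fx=1.9,fy=1.9,interpolation=2) for n in("side","scene")]))
E
```

```text
scene rim fit [542.4  81.6  69.7] 1159 handle axis [554.6 156.2] 108 z 227.0 plate y pct [221.8 227.  231.1]
side rim fit [542.7  92.1  70. ] 582 handle axis [554.6 154.3] 121 z 229.0 plate y pct [227.2 233.6 238.6]
H [554.6 155.2] ang deg 81.0
25.9 [610.9 145.9 331.7] q1,q6 [0.17 1.88]
scene shift px [ 0.03 -0.01] px/mm 0.441 mm along clockwise: [ 0.07 -0.03] deg 0.06
side shift px [-0.09 -0.02] px/mm -0.33 mm along clockwise: [0.27 0.07] deg 0.22
```

View pics/f.png

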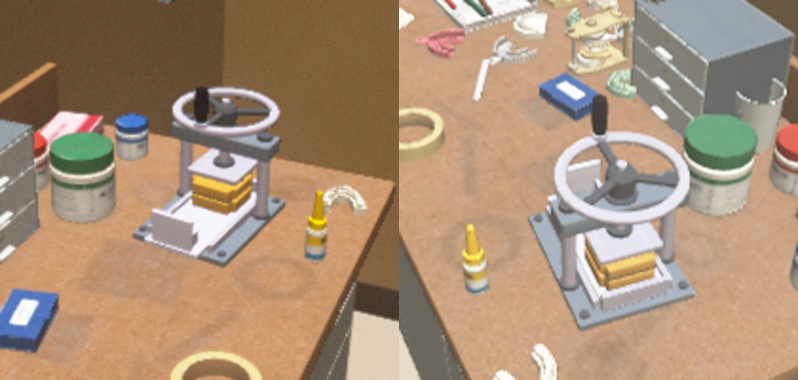

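```bash
python3 -c "
from station import bot; print(bot.close_job())"
```

```text
the job is handed in; nothing more can be done
None
```

The carrier is pushed home in the press, and the hand wheel has made one clockwise turn with its handle back where it started. I handed the job in at about 26 s on the clock, with the arm lifted clear.

- **Carrier:** I pushed the end plate with closed fingers until it stopped moving and the force rose to about 19 N, against about 5 to 6 N while it was sliding. The plate's measured position stayed the same from then on.
- **Wheel:** I pushed the handle round in two half turns with the outside of the closed fingers. A last nudge overshot by about 2°, so I pushed the handle back slightly from the other side.
- **Last checks:** With the arm away, the handle was within 0.06° (scene camera) and 0.22° (side camera) of its starting position. The final picture shows the press plate lowered over the flask. The glue, jar, box, tape and model look undisturbed there, though I did not measure them again.
- **Disagreement between cameras:** The two cameras put the wheel's centre about 10 mm apart in y. I used their average; the handle check compares each camera only with its own starting picture, so this does not affect it.

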